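Try the refitted roller catch of a bench cupboard

ROBOT

A 7-joint arm with a two-finger parallel gripper is mounted at the origin on a cart in front of the work surface, level with it; the furniture and walls round the work are solid. World frame = base frame: x ahead of the robot, y to its left, z up, the work surface at z = 0. Lengths are in m, angles in rad, forces in N, time in s.
With the tool pointing down it reaches from about 0.425 to 0.875 m from the base axis. Payload 9.9 kg.
Tool frame: the origin (TCP) lies at the very end of the fingers, on their centre line; the grasp point (between the pads) lies 19 mm behind it; z points along the fingers, y is the line along which they close (so a half turn about z gives the same grasp; the last joint's range is limited). The gripper opens to 85 mm and grips with 20 to 120 N. Pads are 22 mm wide; open, the fingers measure 114 mm over their backs; the gripper's body (76 mm by 85 mm) begins 54 mm behind the grasp point. The pads swing forward as they close: fully open they stand 13 mm farther back than shut.
Start: joints at [-1.405, 0.576, 0.025, 1.437, -0.015, 1.129, -0.057], TCP at [0.167, 0.654, 0.207] pointing down, gripper open.
Joint ranges: [-2.76, 2.76], [-0.34, 2.15], [-1.52, 1.57], [0.19, 2.46], [-1.09, 4.23], [0.17, 1.99], [-2.82, 2.82]. Speed limits (rad/s): [2.22, 2.22, 3.01, 3.01, 3.14, 3.14, 3.14].

INTERFACE

Orientations are given as a unit quaternion [x, y, z, w].
In Python, from plant import arm, vision, job gives the robot as it stands.
- The arm moves only by the tool arm_command, never from a script. Its argument "increments" is a list that holds one entry, the list of rows, each a list of 7 numbers: the shift along the tool's x, y, z in m, then the turn, a rotation vector about the tool's x, y, z in degrees, then the finger opening in m, from 0 to 0.0854. A call has 1 to 12 rows; each row is the pose to reach, as a shift and turn from the pose commanded when the call began, along the tool's axes at that moment; what a row does not reach only later rows make up. A row lasts 1/8 s, in which the tool goes at most 62.5 mm and 10.7 degrees, less where a joint would pass 70% of its speed; a pose out of reach is approached as far as the arm can. A call with a gripper value outside its range is refused whole. The fingers move at their own pace and stop on an object; "newtons" is the grip in N (left out, the last holds). Time passes only in rows, so rows that repeat a pose let the fingers close. It gives the time, the measured TCP pose, the force, the opening and the grip force at its end, in the units of the state.
- arm.sense(): the state, without advancing time (a new reading comes with each control period).
- vision.snapshot(name): name is "side" or "top"; returns (picture, depth): 384x512x3 uint8, red, green, blue; 384x512 float32, m along the optical axis (not along the pixel's ray), 0 where there is no reading.
- vision.camera_params(name): a dict with "fx", "fy", "cx", "cy" (pixels), "camera_from_world" (4x4, takes a point from world to camera coordinates). Camera axes: x right, y down, z forward; pixel columns grow to the right and rows downward; lengths in m; the calibration is good to about 2 mm. A picture is of the moment at which its call begins. camera_params takes no time and is no camera call.
- job.hand_in(): hands the job in; it is judged then, once.
The state is a dict: "time_s": time; "q": joint angles; "qd": joint speeds; "joint_efforts": joint torques, N m; "eef_pos": TCP position; "orientation": TCP orientation; "wrist_force": force on the tool from outside, world axes, zero at the start; "wrist_torque": the same for the moment, N m; "width": finger opening in m; "finger_force": force on a finger pad.
Only numpy, scipy, OpenCV 4.12 (cv2) and the standard library are available. Lean on these libraries where they do the work, as an engineer would, in place of code of your own. Each camera call takes 0.05 s, during which the arm holds its last target. There are 200 camera calls.

TASK

The roller catch of the small grey bench cupboard has just been refitted and its door stands ajar: try it. Push the door gently shut until the catch snaps and let go so that it stays shut by itself, then pull it back open through the catch and leave it standing wide open, about square to the cupboard's front. Do not force the door against its stop, and leave the bottle inside and the things on the bench where they are.

Things in the scene. Friction and masses are not known exactly. Their poses are not given: they have to be found in the camera images.
- cupboard: Grey painted cupboard fixed to the bench, 130 deep (x) x 150 wide (y) x 190 high mm, walls 12 mm. Origin: centre of its underside, on the bench; its own -x axis points out of the front, z up. Its open front is filled by an inset door hinged on an upright axis at the left (+y) side.
- hinge (a point): Point on the door's hinge axis (upright), at the height of the handle's grip point, 155 mm above the bench. In the cupboard's frame it lies at x -65, y +61 mm; its axes are the cupboard's. The axis lies in the plane of the door's outer face; the door is 122 wide, 160 high, 12 mm thick and weighs 0.4 kg.
- handle (a point): Grip point on the door's steel bow handle: on an upright round bar 10 mm thick, running from 110 to 178 mm above the bench, 35 mm out from the door's outer face (a like bar joins it to the door at each end). Grip point: 155 mm above the bench, 100 mm from the hinge axis along the door, 35 mm out. Axes turn with the door: -x out of the outer face, +y along the door to the hinge.
- door (a joint): Door angle, rad. 0 = parallel to the cupboard's front; grows as it opens (free edge swings out, clockwise from above), free to 1.9. Shut, the door rests on a hard stop that belongs to the catch. The catch was set by hand, so the shut angle is not known: anywhere from -0.12 to +0.12. The hinge is a little stiff (about 0.5 N at the handle): the door stays where it is left.
- roller (a joint): Lift (m) of the catch's sprung roller, under the roof behind the door's free edge. 0 = free; up to 0.0035 as the door's nose passes; about 0.002 when shut. Closing, the nose meets it about 0.12 rad before the stop and needs 8 to 15 N at the handle; 0.05 rad before the stop it passes the crest and the roller pulls the door home. Pulling out again takes 5 to 12 N. Over 25 N harms the stop.
- solvent: Square solvent bottle with a pump top, 60 x 60 x 130 mm, standing loose in the cupboard behind the door (a bystander). Origin: centre of its underside.
- driver: Small screwdriver with red handle lying on the bench, 165 mm long (bystander). Origin at its middle.
- tape_big: Roll of tape, 95 x 90 x 52 mm, standing on the bench (bystander). Origin: centre of its underside.
- spool: Spool of solder, 79 x 58 x 56 mm (bystander). Origin: centre of its underside.
- marker: Marker pen lying on the bench, 135 mm long (bystander). Origin at its middle.
Mind the look-alikes: they are no part of the job. Of the things that look like the cupboard, the larger one is meant.

How it is judged:
On the way, in this order (a step that is already met when the one before it is completed fails the run):
1. the door has snapped shut and stays so, let go (value of joint door below 0.15 rad and value of joint roller between 0.001 and 0.0027 m and velocity of joint door between -0.05 and 0.05 rad/s and contact force between each of the arm, the fingers and cupboard below 0.5 N), for 0.3 s.
2. the door has been pulled open again and stands wide open (value of joint door between 1.25 and 1.8 rad and velocity of joint door between -0.05 and 0.05 rad/s), for 0.2 s.
At the end, for the whole second after the job is handed in: The door stands still between 1.25 and 1.8 rad open and the robot touches neither door nor cupboard (all of step 2 and contact force between each of the arm, the fingers and cupboard below 0.5 N).
It fails at once if the door is forced against its stop with more than 25 N (contact force between nose and stop above 25 N).
It fails at once if the bottle in the cupboard is shifted or tipped (distance of solvent from where it was at the start of the episode above 0.02 m or angle between solvent's own z axis and vertical above 0.3 rad).
It fails at once if a thing lying on the bench is shifted (distance of any of driver, tape_big, spool, marker from where it was at the start of the episode above 0.03 m).
It also fails if it takes over 64 s, if anything falls off the work surface, if the arm or the gripper's body presses on something with over 40 N, if the wrist force passes 120 N, or if a joint passes its speed limit or range.

## Working session

There is one attempt and no reset: what is moved stays moved. The work goes in short steps, Python scripts to look and compute and a tool call to move; the robot and the scene stay as the last step left them, time stands still between calls to the robot, and variables do not carry over. Pictures are saved under pics/ and viewed, at most 10 in all, crops included, and the job is handed in when it is done.

Besides the shell and the picture viewer there is one more tool, called after ">>>" as name(argument=value, ...) on one line, values as JSON. arm_command: Moves the arm, as the interface text tells. Its arguments: {"type":"object","properties":{"increments":{"type":"array","items":{"type":"array","items":{"type":"array","items":{"type":"number"}}}},"newtons":{"type":"number"}},"required":["increments"]}

```bash
mkdir -p pics; ls
python3 - <<'E'
from plant import arm, vision, job
import cv2, numpy as np
for n in("side","top"):
    p,d=vision.snapshot(n); cv2.imwrite(f"pics/{n}0.png",p[:,:,::-1]); np.savez(f"pics/{n}0.npz",p=p,d=d)
    c=vision.camera_params(n); print(n,c["fx"],c["fy"],c["cx"],c["cy"],np.round(c["camera_from_world"],3).tolist())
s=arm.sense(); print({k:np.round(v,3).tolist() for k,v in s.items()})
E
```

```text
pics
side 408.2389092241438 408.2389092241438 249.7898835975129 192.48257617970515 [[-0.886, 0.464, 0.004, 0.429], [0.216, 0.419, -0.882, -0.035], [-0.411, -0.78, -0.471, 1.878], [0.0, 0.0, 0.0, 1.0]]
top 392.6881613339599 392.6881613339599 254.93355742816289 191.22040239029252 [[0.487, -0.873, -0.007, -0.142], [-0.69, -0.379, -0.617, 0.484], [0.536, 0.305, -0.787, 1.232], [0.0, 0.0, 0.0, 1.0]]
{'time_s': 0.1, 'q': [-1.405, 0.576, 0.025, 1.438, -0.015, 1.129, -0.057], 'qd': [-0.001, -0.001, 0.001, -0.002, -0.003, -0.0, 0.002], 'joint_efforts': [0.007, -76.73, 2.258, -28.66, 0.016, 0.009, -0.0], 'eef_pos': [0.167, 0.654, 0.207], 'orientation': [0.125, 0.992, -0.001, -0.0], 'wrist_force': [0.894, 0.377, -0.641], 'wrist_torque': [-0.01, 0.037, -0.004], 'finger_force': 0.0, 'width': 0.086}
```

View pics/side0.png

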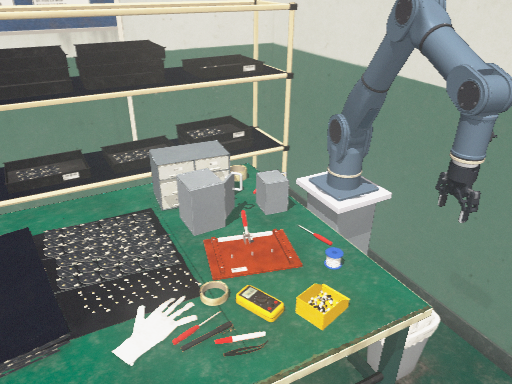

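View pics/top0.png

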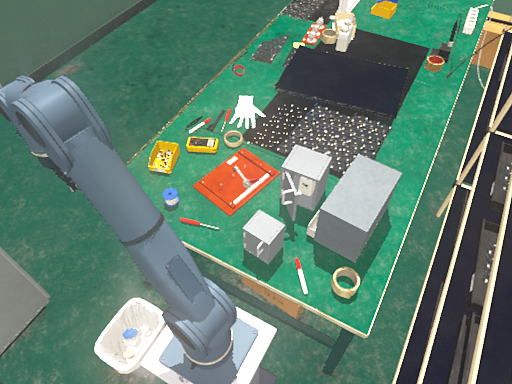

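Candidates in the top view: the grey cupboard at (305,180) with bottle visible behind an ajar door, a small grey look-alike at (263,238), and a drawer cabinet at (357,205). The one at (305,180) fits: it is the larger of the two one-door cupboards and is ajar. I'll confirm that in a crop.

```bash
cat > h.py <<'E'
import numpy as np, cv2
from plant import arm, vision, job
def ray(n,u,v,z):
    "world point on pixel ray at height z"
    c=vision.camera_params(n); T=np.linalg.inv(c["camera_from_world"])
    r=T[:3,:3]@[(u-c["cx"])/c["fx"],(v-c["cy"])/c["fy"],1]; o=T[:3,3]
    return o+r*(z-o[2])/r[2]
def cloud(n,d):
    c=vision.camera_params(n); T=np.linalg.inv(c["camera_from_world"])
    v,u=np.mgrid[:384,:512]
    P=np.stack([(u-c["cx"])/c["fx"]*d,(v-c["cy"])/c["fy"]*d,d],-1)
    return P@T[:3,:3].T+T[:3,3]
def proj(n,P):
    c=vision.camera_params(n); T=c["camera_from_world"]; q=T[:3,:3]@P+T[:3,3]
    return q[0]/q[2]*c["fx"]+c["cx"],q[1]/q[2]*c["fy"]+c["cy"]
E
python3 - <<'E'
from h import *
z=np.load("pics/top0.npz"); p,d=z["p"],z["d"]
cv2.imwrite("pics/crop1.png",cv2.resize(p[135:275,235:355,::-1],None,fx=5,fy=5,interpolation=cv2.INTER_CUBIC)[:600+100][:600])
C=cloud("top",d)
# roof
for nm,(u0,u1,v0,v1),(a,b) in (("big",(270,340,140,200),(.18,.2)),("small",(235,290,205,250),(.11,.18))):
    S=C[v0:v1,u0:u1]; m=(S[...,2]>a)&(S[...,2]<b)&(d[v0:v1,u0:u1]>0)
    X=S[m]; print(nm,len(X),np.median(X[:,2]),cv2.minAreaRect(X[:,:2].astype(np.float32)),cv2.boxPoints(cv2.minAreaRect(X[:,:2].astype(np.float32))).round(3).tolist())
# handle/door points: z-slice plots
S=C[140:215,270:335]; 
for a in (.03,.06,.09,.12,.145,.165):
    m=(abs(S[...,2]-a)<.006); vv,uu=np.where(m); print(a,[(int(u+270),int(v+140),*(1000*S[v,u,:2]).round().astype(int).tolist()) for u,v in list(zip(uu,vv))[::3]])
E
```

```text
big 1119 0.1892226308246372 ((0.6428667902946472, 0.002053678035736084), (0.2289687842130661, 0.15008418262004852), 1.4972518682479858) [[0.5260000228881836, 0.07400000095367432], [0.5299999713897705, -0.07599999755620956], [0.7590000033378601, -0.07000000029802322], [0.7549999952316284, 0.07999999821186066]]
small 978 0.13901878905923482 ((0.37671369314193726, 0.0247981995344162), (0.11441110819578171, 0.1253727525472641), 82.04828643798828) [[0.3070000112056732, -0.023000000044703484], [0.4309999942779541, -0.04100000113248825], [0.44699999690055847, 0.0729999989271164], [0.3230000138282776, 0.09000000357627869]]
0.03 [(270, 171, 712, 162), (272, 172, 711, 152), (272, 173, 707, 150), (294, 174, 746, 67), (297, 175, 747, 54), (299, 176, 745, 44), (291, 178, 714, 66), (297, 189, 680, 22), (313, 189, 708, -35), (300, 190, 676, 8), (303, 190, 680, -4), (302, 191, 681, 0), (312, 191, 698, -35), (303, 192, 678, -5), (307, 192, 680, -21), (279, 193, 624, 75), (306, 193, 678, -18), (309, 193, 678, -31), (280, 194, 618, 68), (309, 194, 681, -30), (309, 195, 675, -33), (284, 200, 598, 41), (
[... 2429 characters left out ...]
23), (294, 201, 536, -24)]
0.165 [(330, 162, 751, -70), (328, 166, 730, -70), (281, 170, 623, 73), (281, 171, 622, 72), (281, 172, 623, 72), (284, 172, 620, 59), (287, 173, 621, 47), (324, 174, 691, -71), (285, 176, 610, 50), (286, 178, 601, 41), (287, 179, 595, 34), (308, 179, 639, -30), (310, 180, 637, -39), (289, 181, 590, 24), (312, 182, 627, -50), (319, 183, 643, -72), (292, 184, 582, 8), (317, 184, 628, -70), (289, 185, 578, 18), (317, 185, 625, -71), (290, 188, 566, 8), (298, 191, 571, -22), (293, 193, 547, -13), (284, 194, 528, 13), (298, 194, 559, -28), (283, 195, 525, 15), (294, 195, 541, -20), (293, 196, 542, -16), (294, 197, 537, -22), (294, 198, 536, -23), (318, 214, 506, -126)]
```

View pics/crop1.png

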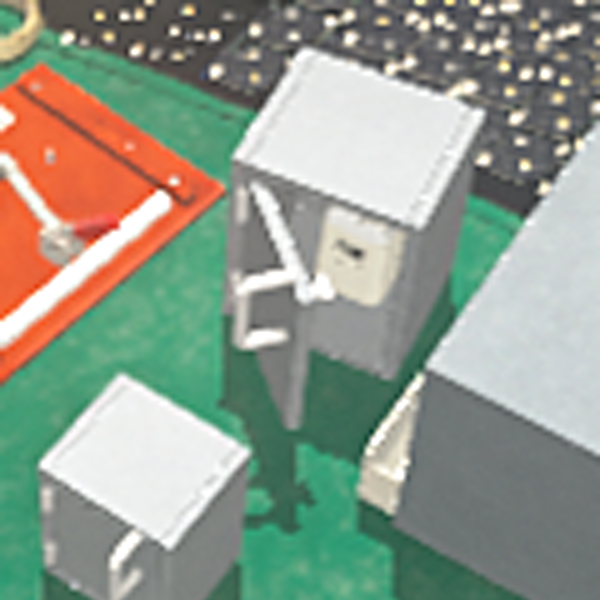

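The crop confirms it. The meant cupboard is 150 wide and 190 high (crop roof corners (300,50), (485,110), (415,225), (235,160)). Its door is about 45° open with the handle at crop (240,310), and the pump bottle stands inside. The lower-left box is only about 139 mm high, so it is the look-alike.

Run:
```python
from h import *
z=np.load("pics/top0.npz"); p,d=z["p"],z["d"]; C=cloud("top",d); ok=d>0
v,u=np.mgrid[:384,:512]
box=ok&(u>268)&(u<342)&(v>140)&(v<235)
def sel(m): return C[m]
# right wall yaw
R=sel(box&(C[...,2]>.03)&(C[...,2]<.175)&(C[...,1]<-.06)&(C[...,1]>-.08)&(C[...,0]>.64)&(C[...,0]<.74))
f=np.polyfit(R[:,0],R[:,1],1); print("right wall",len(R),f, np.arctan(f[0]), "y at .689",np.polyval(f,.689))
T=sel(box&(C[...,2]>.184)&(C[...,2]<.195)&(C[...,0]>.6)); r=cv2.minAreaRect(T[:,:2].astype(np.float32)); print("roof",len(T),r)
print("front row x~:",np.percentile(T[:,0],[1,3,99]),np.percentile(T[:,1],[1,99]))
h=np.array([.6235,.062])
D=sel(box&(C[...,2]>.03)&(C[...,2]<.16)&(C[...,0]<.612)&(C[...,0]>.533)&(C[...,1]<.05)&(C[...,1]>-.025))
s=D[:,0]-D[:,1]; D=D[abs(s-np.median(s))<.008]
vx,vy,x0,y0=cv2.fitLine(D[:,:2].astype(np.float32),cv2.DIST_HUBER,0,.01,.01).ravel(); print("door line",len(D),vx,vy,x0,y0,"phi",np.arctan2(abs(vx),abs(vy)),"offset hinge",(h-[x0,y0])@[-vy,vx])
H=sel(box&(C[...,2]>.115)&(C[...,2]<.172)&(C[...,0]<.534)&(C[...,1]>0)); print("bar",len(H),np.median(H,0))
# neighbours near the handle sweep, above z=.1
for zz in (.1,.15,.19,.25,.3):
    m=ok&(abs(C[...,2]-zz)<.01)&(u>240)&(v>135)&(v<280)&(C[...,1]<-.078)&(C[...,1]>-.3); X=C[m]; print(zz,len(X),X[:,:2].min(0) if len(X) else 0,X[:,:2].max(0) if len(X) else 0)
X=C[ok&(u>330)&(u<390)&(v>165)&(v<220)]; print("cabinet top z",np.percentile(X[:,2],[10,50,90]))
m=ok&(C[...,2]>.08)&(u>300)&(u<420)&(v>150)&(v<270)&(C[...,1]<-.078); X=C[m]; i=np.argsort(-X[:,1])[:12]; print("closest in y",X[i].round(3).tolist())
```

```text
right wall 147 [ 0.0262186  -0.08955582] 0.02621259852860019 y at .689 -0.07149120464838762
roof 1061 ((0.6892861127853394, 0.0032957494258880615), (0.13550925254821777, 0.15058623254299164), 1.8184553384780884)
front row x~: [0.62354733 0.62563801 0.75399183] [-0.07062636  0.07654588]
door line 208 0.7157872 0.69831854 0.5681616 0.008590281 phi 0.79775065 offset hinge -0.0004138342810511911
bar 74 [0.43126231 0.0135349  0.14052348]
0.1 161 [ 0.48958741 -0.29923471] [ 0.54544886 -0.12720954]
0.15 178 [ 0.49065179 -0.29982761] [ 0.55746005 -0.12507546]
0.19 210 [ 0.48829071 -0.29965291] [ 0.80469028 -0.12561937]
0.25 0 0 0
0.3 0 0 0
cabinet top z [0.00673867 0.20498412 0.2079756 ]
closest in y [[0.508, -0.125, 0.143], [0.508, -0.126, 0.198], [0.507, -0.126, 0.082], [0.506, -0.126, 0.116], [0.506, -0.126, 0.171], [0.531, -0.126, 0.198], [0.506, -0.126, 0.141], [0.508, -0.127, 0.133], [0.506, -0.127, 0.195], [0.511, -0.127, 0.207], [0.505, -0.127, 0.167], [0.504, -0.127, 0.113]]
```

>>> arm_command(increments=[[[0, 0, -0.05, 0, 0, 0, 0.035], [0, 0, -0.09, 0, 0, 0, 0.035], [-0.04, -0.04, -0.09, 0, 0, 3, 0.035], [-0.08, -0.08, -0.09, 0, 0, 6, 0.035]]])

```text
time_s: 0.6
eef_pos: [0.225, 0.5557, 0.2971]
orientation: [0.177, 0.984, -0.0, 0.0]
wrist_force: [0.7, 0.5, -0.0]
width: 0.0349
finger_force: 0.0
```

>>> arm_command(increments=[[[-0.043, -0.036, 0, 0, 0, 3, 0.035], [-0.086, -0.073, 0, 0, 0, 5, 0.035], [-0.129, -0.109, 0, 0, 0, 7, 0.035], [-0.172, -0.146, 0, 0, 0, 10, 0.035], [-0.215, -0.183, 0, 0, 0, 12, 0.035], [-0.258, -0.219, 0, 0, 0, 15, 0.035], [-0.3, -0.256, 0, 0, 0, 18, 0.035], [-0.344, -0.292, 0, 0, 0, 20, 0.035], [-0.387, -0.329, 0, 0, 0, 23, 0.035], [-0.43, -0.366, 0, 0, 0, 25.3, 0.035], [-0.469, -0.399, 0, 0, 0, 25.3, 0.035], [-0.469, -0.399, 0, 0, 0, 25.3, 0.035]]])

```text
time_s: 2.1
eef_pos: [0.5268, 0.0154, 0.297]
orientation: [0.391, 0.921, -0.001, 0.0]
wrist_force: [-0.5, 0.6, -0.4]
width: 0.0352
finger_force: 0.0
```

Run:
```python
from h import *
s=arm.sense(); print({k:np.round(v,4).tolist() for k,v in s.items()})
```

```text
{'time_s': 2.1, 'q': [-0.435, 0.302, 0.434, 1.6898, -0.1333, 1.1795, 0.8008], 'qd': [-0.0578, -0.0193, -0.0628, 0.0273, -0.0142, 0.0061, -0.0513], 'joint_efforts': [2.3509, -50.3459, 6.2817, -29.7603, 0.244, -0.1628, 0.9516], 'eef_pos': [0.5268, 0.0154, 0.297], 'orientation': [0.3907, 0.9205, -0.001, 0.0004], 'wrist_force': [-0.4966, 0.6479, -0.3683], 'wrist_torque': [0.072, 0.014, -0.0171], 'finger_force': 0.0, 'width': 0.0352}
```

>>> arm_command(increments=[[[0, 0, 0.04, 0, 0, 0, 0.035], [0, 0, 0.08, 0, 0, 0, 0.035], [0, 0, 0.085, 0, 0, 0, 0.035], [0, 0, 0.085, 0, 0, 0, 0.035]]])

```text
time_s: 2.6
eef_pos: [0.5261, 0.0203, 0.213]
orientation: [0.387, 0.922, 0.0, 0.0]
wrist_force: [0.4, 0.0, 1.0]
width: 0.035
finger_force: 0.0
```

Run:
```python
from h import *
s=arm.sense(); print(np.round(s["eef_pos"],4))
p,d=vision.snapshot("top")
cv2.imwrite("pics/crop2.png",cv2.resize(p[125:245,235:355,::-1],None,fx=5,fy=5,interpolation=cv2.INTER_CUBIC))
```

```text
[0.5261 0.0203 0.213 ]
```

View pics/crop2.png

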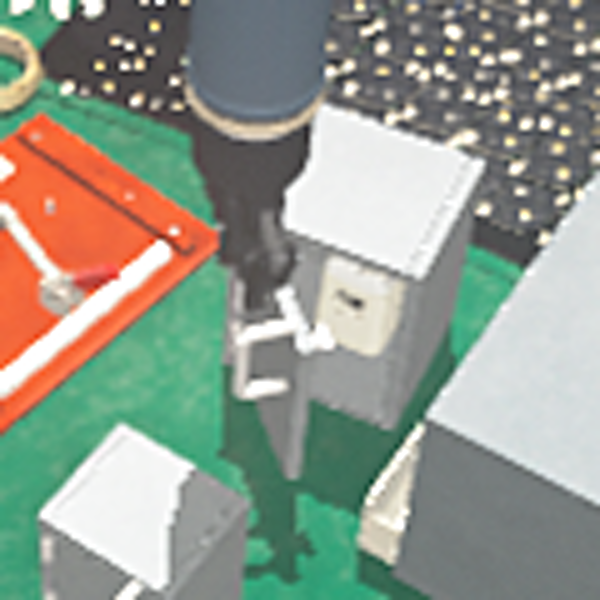

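The picture shows the open fingers at crop (262,295), right above the handle's bow (upright bar at crop (240,365)), with nothing touching. I'll descend and straddle the bar.

>>> arm_command(increments=[[[0, 0, 0.03, 0, 0, 0, 0.035], [0, 0, 0.055, 0, 0, 0, 0.035], [0, 0, 0.076, 0, 0, 0, 0.035], [0, 0, 0.076, 0, 0, 0, 0.035], [0, 0, 0.076, 0, 0, 0, 0.035]]])

```text
time_s: 3.28
eef_pos: [0.5269, 0.0198, 0.1378]
orientation: [0.388, 0.922, 0.001, 0.001]
wrist_force: [-0.3, -1.0, 0.4]
width: 0.0347
finger_force: 0.0
```

Run:
```python
from h import *
s=arm.sense(); print(np.round(s["eef_pos"],4),np.round(s["wrist_force"],2))
p,d=vision.snapshot("top")
cv2.imwrite("pics/crop3.png",cv2.resize(p[155:235,255:335,::-1],None,fx=7,fy=7,interpolation=cv2.INTER_CUBIC))
```

```text
[0.5269 0.0198 0.1378] [-0.27 -0.98  0.42]
```

View pics/crop3.png

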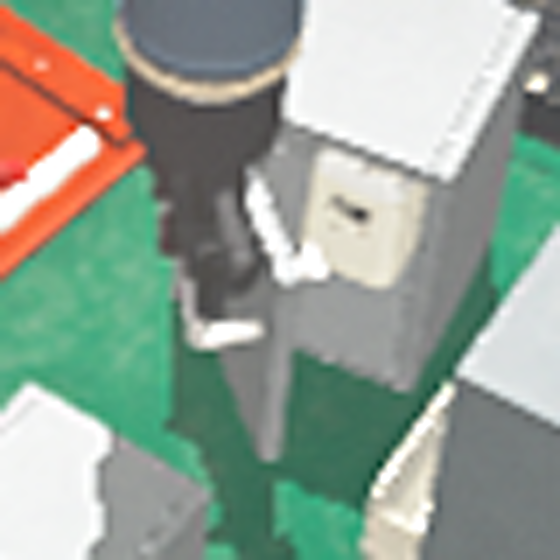

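The fingers straddle the bar: its lower end and lower arm show below them at crop (205,330). Closing.

>>> arm_command(increments=[[[0, 0, 0, 0, 0, 0, 0.0], [0, 0, 0, 0, 0, 0, 0.0], [0, 0, 0, 0, 0, 0, 0.0], [0, 0, 0, 0, 0, 0, 0.0]]], newtons=50)

```text
time_s: 3.82
eef_pos: [0.526, 0.0194, 0.1372]
orientation: [0.388, 0.922, 0.0, 0.0]
wrist_force: [-3.0, -0.3, 7.3]
width: 0.0078
finger_force: 48.9
```

```bash
cat > arc.py <<'E'
# Door arc as rows in the tool's axes from now: positive dphi = opening. usage: arc(phi0,[dphi...],hinge)
from h import *
h=np.array([.622,.0628])
def frame(phi): 
    s,c=np.sin(phi),np.cos(phi); return np.array([-s,-c]),np.array([-c,s])
def grip(phi): u,n=frame(phi); return h+.1*u+.035*n
def st():
    s=arm.sense(); qx,qy=s["orientation"][:2]; a=np.arctan2(2*qy*qy-1,2*qx*qy)   # world angle of tool y
    p=s["eef_pos"]; r=np.array(p[:2])-h; phi=np.arctan2(-r[0],-r[1])+np.arctan2(.035,.1)  # about (bar direction)
    phi=np.arctan2(-r[0],-r[1])-np.arctan2(.035,.1)
    u,n=frame(phi); F=np.array(s["wrist_force"])
    print("t",s["time_s"],"pos",np.round(p,4),"rad",round(float(np.hypot(*r)),4),"phi",round(float(phi),3),"toolphi",round(float(np.pi/2-a),3),"F along n",round(float(F[:2]@n),2),"u",round(float(F[:2]@u),2),"z",round(float(F[2]),2),"w",round(s["width"],4),"grip",s["finger_force"])
    return phi,a
def rows(dphis):
    phi,a=st(); ty=np.array([np.cos(a),np.sin(a)]); tx=np.array([-ty[1],ty[0]])
    for dp in dphis:
        d=grip(phi+dp)-grip(phi); print(round(dp,3),[round(float(d@tx),4),round(float(d@ty),4),0,0,0,round(float(np.degrees(dp)),1),0])
E
python3 - <<'E'
from arc import *
rows([-.1,-.2,-.3,-.4,-.5,-.6])
E
```

```text
t 3.825 pos [0.526  0.0194 0.1372] rad 0.1054 phi 0.81 toolphi 0.796 F along n 1.86 u 2.43 z 7.29 w 0.0078 grip 48.86744946241379
-0.1 [-0.0101, -0.0031, 0, 0, 0, -5.7, 0]
-0.2 [-0.0205, -0.0052, 0, 0, 0, -11.5, 0]
-0.3 [-0.031, -0.0063, 0, 0, 0, -17.2, 0]
-0.4 [-0.0416, -0.0063, 0, 0, 0, -22.9, 0]
-0.5 [-0.0522, -0.0052, 0, 0, 0, -28.6, 0]
-0.6 [-0.0625, -0.0031, 0, 0, 0, -34.4, 0]
```

>>> arm_command(increments=[[[-0.005, -0.0017, 0, 0, 0, -2.9, 0], [-0.0101, -0.0031, 0, 0, 0, -5.7, 0], [-0.0153, -0.0043, 0, 0, 0, -8.6, 0], [-0.0205, -0.0052, 0, 0, 0, -11.5, 0], [-0.0258, -0.0059, 0, 0, 0, -14.3, 0], [-0.031, -0.0063, 0, 0, 0, -17.2, 0], [-0.0363, -0.0064, 0, 0, 0, -20.0, 0], [-0.0416, -0.0063, 0, 0, 0, -22.9, 0], [-0.0469, -0.0059, 0, 0, 0, -25.8, 0], [-0.0522, -0.0052, 0, 0, 0, -28.6, 0], [-0.0522, -0.0052, 0, 0, 0, -28.6, 0], [-0.0522, -0.0052, 0, 0, 0, -28.6, 0]]])

```text
time_s: 5.32
eef_pos: [0.5584, -0.0236, 0.1372]
orientation: [0.149, 0.989, -0.001, 0.0]
wrist_force: [-3.2, -6.6, 7.5]
width: 0.0082
finger_force: 49.1
```

Run:
```python
from arc import *
rows([-.03,-.06,-.09,-.12,-.15,-.18,-.21,-.24,-.3,-.4])
```

```text
t 5.325 pos [ 0.5584 -0.0236  0.1372] rad 0.1073 phi 0.298 toolphi 0.299 F along n 1.13 u 7.21 z 7.52 w 0.0082 grip 49.07717786729336
-0.03 [-0.003, -0.001, 0, 0, 0, -1.7, 0]
-0.06 [-0.0061, -0.0019, 0, 0, 0, -3.4, 0]
-0.09 [-0.0091, -0.0027, 0, 0, 0, -5.2, 0]
-0.12 [-0.0122, -0.0035, 0, 0, 0, -6.9, 0]
-0.15 [-0.0153, -0.0041, 0, 0, 0, -8.6, 0]
-0.18 [-0.0185, -0.0046, 0, 0, 0, -10.3, 0]
-0.21 [-0.0216, -0.0051, 0, 0, 0, -12.0, 0]
-0.24 [-0.0248, -0.0054, 0, 0, 0, -13.8, 0]
-0.3 [-0.0311, -0.0058, 0, 0, 0, -17.2, 0]
-0.4 [-0.0417, -0.0057, 0, 0, 0, -22.9, 0]
```

```bash
sed -i 's/h=np.array(.*/h=np.array([.624,.0596])/' arc.py
python3 - <<'E'
from arc import *
rows([-.03,-.06,-.09,-.12,-.15])
E
```

```text
t 5.325 pos [ 0.5584 -0.0236  0.1372] rad 0.106 phi 0.331 toolphi 0.299 F along n 0.89 u 7.24 z 7.52 w 0.0082 grip 49.07717786729336
-0.03 [-0.003, -0.0011, 0, 0, 0, -1.7, 0]
-0.06 [-0.006, -0.0021, 0, 0, 0, -3.4, 0]
-0.09 [-0.009, -0.003, 0, 0, 0, -5.2, 0]
-0.12 [-0.0121, -0.0039, 0, 0, 0, -6.9, 0]
-0.15 [-0.0152, -0.0046, 0, 0, 0, -8.6, 0]
```

>>> arm_command(increments=[[[-0.001, -0.001, 0, 0, 0, -0.6, 0], [-0.002, -0.0018, 0, 0, 0, -1.1, 0], [-0.003, -0.0026, 0, 0, 0, -1.7, 0], [-0.0045, -0.0031, 0, 0, 0, -2.6, 0], [-0.006, -0.0036, 0, 0, 0, -3.4, 0], [-0.006, -0.0036, 0, 0, 0, -3.4, 0]]])

```text
time_s: 6.08
eef_pos: [0.5636, -0.0276, 0.1372]
orientation: [0.119, 0.993, -0.0, 0.001]
wrist_force: [-2.2, -3.6, 6.7]
width: 0.008
finger_force: 48.9
```

Run:
```python
from arc import *
rows([-.03,-.06,-.09,-.12,-.15])
```

```text
t 6.075 pos [ 0.5636 -0.0276  0.1372] rad 0.106 phi 0.269 toolphi 0.238 F along n 1.13 u 4.08 z 6.74 w 0.008 grip 48.90578135848045
-0.03 [-0.003, -0.0011, 0, 0, 0, -1.7, 0]
-0.06 [-0.006, -0.0021, 0, 0, 0, -3.4, 0]
-0.09 [-0.009, -0.003, 0, 0, 0, -5.2, 0]
-0.12 [-0.0121, -0.0038, 0, 0, 0, -6.9, 0]
-0.15 [-0.0152, -0.0046, 0, 0, 0, -8.6, 0]
```

>>> arm_command(increments=[[[-0.0015, -0.001, 0, 0, 0, -0.9, 0], [-0.003, -0.0021, 0, 0, 0, -1.7, 0], [-0.0045, -0.0026, 0, 0, 0, -2.6, 0], [-0.006, -0.0031, 0, 0, 0, -3.4, 0], [-0.006, -0.0031, 0, 0, 0, -3.4, 0]]])

```text
time_s: 6.7
eef_pos: [0.5692, -0.0312, 0.1372]
orientation: [0.089, 0.996, -0.0, 0.001]
wrist_force: [0.7, -0.2, 5.2]
width: 0.0081
finger_force: 48.8
```

Run:
```python
from arc import *
rows([-.03,-.06,-.09])
```

```text
t 6.7 pos [ 0.5692 -0.0312  0.1372] rad 0.1061 phi 0.206 toolphi 0.178 F along n -0.7 u 0.08 z 5.23 w 0.0081 grip 48.84824685752392
-0.03 [-0.003, -0.0011, 0, 0, 0, -1.7, 0]
-0.06 [-0.006, -0.0021, 0, 0, 0, -3.4, 0]
-0.09 [-0.009, -0.003, 0, 0, 0, -5.2, 0]
```

>>> arm_command(increments=[[[-0.0015, -0.0005, 0, 0, 0, -0.9, 0], [-0.003, -0.0011, 0, 0, 0, -1.7, 0], [-0.0045, -0.0016, 0, 0, 0, -2.6, 0], [-0.006, -0.0021, 0, 0, 0, -3.4, 0], [-0.006, -0.0021, 0, 0, 0, -3.4, 0]]])

```text
time_s: 7.32
eef_pos: [0.5727, -0.0336, 0.1371]
orientation: [0.059, 0.998, 0.0, -0.001]
wrist_force: [-9.0, 2.4, 11.4]
width: 0.0085
finger_force: 49.7
```

Run:
```python
from arc import *
rows([-.03,-.06,-.09])
```

```text
t 7.325 pos [ 0.5727 -0.0336  0.1371] rad 0.1064 phi 0.167 toolphi 0.119 F along n 9.27 u -0.86 z 11.43 w 0.0085 grip 49.71036918461323
-0.03 [-0.003, -0.0011, 0, 0, 0, -1.7, 0]
-0.06 [-0.006, -0.0022, 0, 0, 0, -3.4, 0]
-0.09 [-0.009, -0.0032, 0, 0, 0, -5.2, 0]
```

>>> arm_command(increments=[[[-0.001, -0.0003, 0, 0, 0, -0.4, 0], [-0.002, -0.0006, 0, 0, 0, -0.8, 0], [-0.003, -0.0009, 0, 0, 0, -1.2, 0], [-0.003, -0.0009, 0, 0, 0, -1.2, 0]]])

```text
time_s: 7.82
eef_pos: [0.5729, -0.0339, 0.1371]
orientation: [0.049, 0.999, 0.001, -0.003]
wrist_force: [-17.9, 4.7, 20.2]
width: 0.0081
finger_force: 50.9
```

Run:
```python
from arc import *
st()
```

```text
t 7.825 pos [ 0.5729 -0.0339  0.1371] rad 0.1066 phi 0.163 toolphi 0.098 F along n 18.42 u -1.71 z 20.15 w 0.0081 grip 50.915385112166405
```

Run:
```python
from h import *
s=arm.sense(); print(np.round(s["wrist_torque"],2),np.round(s["joint_efforts"],1))
p,d=vision.snapshot("top"); q,e=vision.snapshot("side"); np.savez("pics/t4.npz",p=p,d=d)
a=cv2.resize(p[130:230,260:340,::-1],(400,500),interpolation=cv2.INTER_CUBIC); b=cv2.resize(q[120:220,165:245,::-1],(400,500),interpolation=cv2.INTER_CUBIC)
cv2.imwrite("pics/c4.png",np.hstack([a,b]))
```

```text
[ 1.02  3.64 -0.13] [  2.  -55.3   5.4 -28.3   0.9  -6.1   0.2]
```

View pics/c4.png

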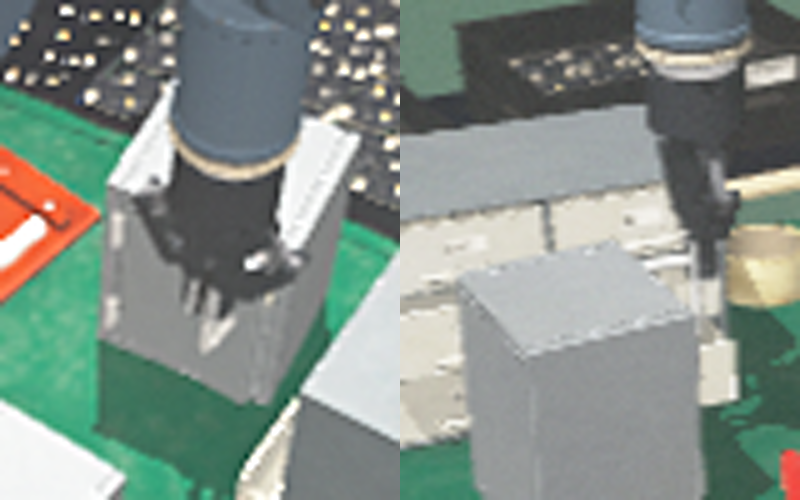

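Nothing of the hand touches the cupboard: in the left half the fingers are on the handle at (205,320), and in the right half the gripper is clear of the roof edge at (690,325). I'll measure the door angle from this depth image before pushing more.

Run:
```python
from h import *
z=np.load("pics/t4.npz"); d=z["d"]; C=cloud("top",d); v,u=np.mgrid[:384,:512]
b=(d>0)&(u>276)&(u<335)&(v>160)&(v<225)
m=b&(C[...,2]>.035)&(C[...,2]<.15)&(C[...,1]>-.055)&(C[...,1]<.045)&(C[...,0]>.585)&(C[...,0]<.635)
D=C[m]; f=np.polyfit(D[:,1],D[:,0],1)
for _ in range(4):
    r=D[:,0]-np.polyval(f,D[:,1]); D=D[abs(r)<.005]; f=np.polyfit(D[:,1],D[:,0],1)
print("door n",len(D),"phi",np.arctan(f[0]),"x at y=.06,-.06",np.polyval(f,.06),np.polyval(f,-.06), "rms",(D[:,0]-np.polyval(f,D[:,1])).std())
for lo in np.arange(-.07,.08,.01):
    X=C[b&(C[...,2]>.035)&(C[...,2]<.15)&(C[...,1]>lo)&(C[...,1]<lo+.01)&(C[...,0]>.57)&(C[...,0]<.66)]
    print(round(lo,2),len(X),np.percentile(X[:,0],[10,50,90]).round(4) if len(X) else "")
```

```text
door n 295 phi 0.13007109437147904 x at y=.06,-.06 0.6234815172361119 0.6077843618508314 rms 0.0017022019197310701
-0.07 41 [0.6248 0.6272 0.6296]
-0.06 54 [0.6061 0.6101 0.6147]
-0.05 41 [0.6069 0.6095 0.6113]
-0.04 50 [0.5722 0.6063 0.6125]
-0.03 13 [0.573  0.6103 0.6144]
-0.02 14 [0.6109 0.6135 0.6152]
-0.01 20 [0.6133 0.6154 0.6166]
0.0 32 [0.6142 0.6163 0.618 ]
0.01 35 [0.6155 0.6182 0.6202]
0.02 36 [0.6169 0.619  0.6211]
0.03 46 [0.6175 0.6196 0.6226]
0.04 40 [0.6193 0.6219 0.6243]
0.05 44 [0.6199 0.6233 0.6259]
0.06 45 [0.6164 0.6233 0.6341]
0.07 25 [0.621  0.6241 0.6258]
0.08 0
```

>>> arm_command(increments=[[[0.002, 0.0006, 0, 0, 0, 0.5, 0], [0.004, 0.001, 0, 0, 0, 1, 0], [0.0055, 0.0013, 0, 0, 0, 1.5, 0], [0.0055, 0.0013, 0, 0, 0, 1.5, 0]]])

```text
time_s: 8.43
eef_pos: [0.5719, -0.0331, 0.1372]
orientation: [0.062, 0.998, 0.0, 0.001]
wrist_force: [-1.6, -0.2, 7.7]
width: 0.008
finger_force: 49.0
```

Run:
```python
from arc import *
st()
```

```text
t 8.425 pos [ 0.5719 -0.0331  0.1372] rad 0.1063 phi 0.175 toolphi 0.124 F along n 1.5 u 0.46 z 7.67 w 0.008 grip 49.013409465551376
```

>>> arm_command(increments=[[[0.001, 0.0003, 0, 0, 0, 0.5, 0], [0.002, 0.0006, 0, 0, 0, 1, 0], [0.003, 0.001, 0, 0, 0, 1.5, 0], [0.003, 0.001, 0, 0, 0, 1.5, 0]]])

```text
time_s: 8.93
eef_pos: [0.5699, -0.0318, 0.1372]
orientation: [0.075, 0.997, 0.0, 0.001]
wrist_force: [1.6, 0.6, 6.8]
width: 0.0079
finger_force: 49.0
```

Run:
```python
from arc import *
st()
```

```text
t 8.925 pos [ 0.5699 -0.0318  0.1372] rad 0.1063 phi 0.198 toolphi 0.15 F along n -1.48 u -0.93 z 6.77 w 0.0079 grip 48.96860405802727
```

```bash
cat > door.py <<'E'
from h import *
def door(save=None):
    p,d=vision.snapshot("top"); C=cloud("top",d); v,u=np.mgrid[:384,:512]
    if save: cv2.imwrite(save,cv2.resize(p[150:230,260:340,::-1],None,fx=7,fy=7,interpolation=cv2.INTER_CUBIC))
    b=(d>0)&(u>276)&(u<335)&(v>160)&(v<225)
    D=C[b&(C[...,2]>.035)&(C[...,2]<.15)&(C[...,1]>-.055)&(C[...,1]<.045)&(C[...,0]>.585)&(C[...,0]<.64)]
    f=np.polyfit(D[:,1],D[:,0],1)
    for _ in range(4):
        r=D[:,0]-np.polyval(f,D[:,1]); D=D[abs(r)<.005]; f=np.polyfit(D[:,1],D[:,0],1)
    print("door phi",round(float(np.arctan(f[0])),4),"x@y=-.05",np.polyval(f,-.05).round(4),"n",len(D))
E
python3 - <<'E'
from door import *
door()
E
```

```text
door phi 0.1636 x@y=-.05 0.6052 n 293
```

>>> arm_command(increments=[[[-0.002, -0.0006, 0, 0, 0, -0.7, 0], [-0.004, -0.0012, 0, 0, 0, -1.4, 0], [-0.006, -0.0018, 0, 0, 0, -2.1, 0], [-0.008, -0.0024, 0, 0, 0, -2.8, 0], [-0.009, -0.0026, 0, 0, 0, -3.2, 0], [-0.01, -0.0028, 0, 0, 0, -3.6, 0], [-0.01, -0.0028, 0, 0, 0, -3.6, 0]]])

```text
time_s: 9.85
eef_pos: [0.5774, -0.0359, 0.1371]
orientation: [0.044, 0.999, 0.0, -0.0]
wrist_force: [-5.3, 1.4, 11.4]
width: 0.0084
finger_force: 49.7
```

Run:
```python
from arc import *
st()
from door import *
door()
```

```text
t 9.85 pos [ 0.5774 -0.0359  0.1371] rad 0.1063 phi 0.117 toolphi 0.087 F along n 5.42 u -0.78 z 11.41 w 0.0084 grip 49.67627093195915
door phi 0.0866 x@y=-.05 0.6142 n 314
```

>>> arm_command(increments=[[[-0.001, -0.0004, 0, 0, 0, -0.5, 0], [-0.002, -0.0007, 0, 0, 0, -1, 0], [-0.002, -0.0007, 0, 0, 0, -1, 0], [-0.002, -0.0007, 0, 0, 0, -1, 0]]])

```text
time_s: 10.4
eef_pos: [0.5799, -0.0371, 0.1371]
orientation: [0.035, 0.999, 0.0, 0.0]
wrist_force: [-3.0, 0.9, 9.0]
width: 0.008
finger_force: 49.5
```

Run:
```python
from arc import *
st()
```

```text
t 10.4 pos [ 0.5799 -0.0371  0.1371] rad 0.1063 phi 0.091 toolphi 0.07 F along n 3.08 u -0.6 z 8.97 w 0.008 grip 49.45326246321201
```

>>> arm_command(increments=[[[-0.001, -0.0004, 0, 0, 0, -0.5, 0], [-0.0015, -0.0005, 0, 0, 0, -1, 0], [-0.0015, -0.0005, 0, 0, 0, -1, 0]]])

```text
time_s: 10.78
eef_pos: [0.5817, -0.0379, 0.1372]
orientation: [0.026, 1.0, -0.0, 0.0]
wrist_force: [-3.5, 0.5, 7.8]
width: 0.008
finger_force: 49.3
```

Run:
```python
from arc import *
st()
```

```text
t 10.775 pos [ 0.5817 -0.0379  0.1372] rad 0.1063 phi 0.072 toolphi 0.052 F along n 3.5 u -0.25 z 7.84 w 0.008 grip 49.29972656071186
```

>>> arm_command(increments=[[[-0.001, -0.0004, 0, 0, 0, -0.5, 0], [-0.0015, -0.0005, 0, 0, 0, -1, 0], [-0.0015, -0.0005, 0, 0, 0, -1, 0]]])

```text
time_s: 11.15
eef_pos: [0.5838, -0.0388, 0.1372]
orientation: [0.018, 1.0, -0.0, 0.001]
wrist_force: [0.0, -1.0, 7.0]
width: 0.0079
finger_force: 49.1
```

Run:
```python
from arc import *
st()
from door import *
door()
```

```text
t 11.15 pos [ 0.5838 -0.0388  0.1372] rad 0.1063 phi 0.051 toolphi 0.035 F along n -0.06 u 0.96 z 7.03 w 0.0079 grip 49.07300613820553
door phi 0.0369 x@y=-.05 0.6205 n 327
```

>>> arm_command(increments=[[[-0.001, -0.0004, 0, 0, 0, -0.5, 0], [-0.0015, -0.0005, 0, 0, 0, -1, 0], [-0.0015, -0.0005, 0, 0, 0, -1, 0]]])

```text
time_s: 11.58
eef_pos: [0.5841, -0.039, 0.1372]
orientation: [0.009, 1.0, 0.0, -0.0]
wrist_force: [-4.0, 0.6, 10.7]
width: 0.0082
finger_force: 49.6
```

Run:
```python
from arc import *
st()
```

```text
t 11.575 pos [ 0.5841 -0.039   0.1372] rad 0.1064 phi 0.048 toolphi 0.018 F along n 4.06 u -0.37 z 10.67 w 0.0082 grip 49.55381937325001
```

>>> arm_command(increments=[[[0.001, 0, 0, 0, 0, 0, 0.0], [0.001, 0, 0, 0, 0, 0, 0.035], [0.001, 0, 0, 0, 0, 0, 0.035], [0.001, 0, 0, 0, 0, 0, 0.035], [0.001, 0, 0, 0, 0, 0, 0.035], [0.001, 0, 0, 0, 0, 0, 0.035], [0.001, 0, 0, 0, 0, 0, 0.035], [0.001, 0, 0, 0, 0, 0, 0.035]]])

```text
time_s: 12.58
eef_pos: [0.5835, -0.0389, 0.1363]
orientation: [0.009, 1.0, -0.0, 0.0]
wrist_force: [0.1, -0.2, 0.5]
width: 0.0353
finger_force: 0.0
```

Run:
```python
from arc import *
st()
from door import *
door()
```

```text
t 12.575 pos [ 0.5835 -0.0389  0.1363] rad 0.1064 phi 0.053 toolphi 0.018 F along n -0.16 u 0.18 z 0.47 w 0.0353 grip 0.0
door phi 0.0222 x@y=-.05 0.6214 n 310
```

>>> arm_command(increments=[[[0, 0, 0, 0, 0, 0, 0.035], [0, 0, 0, 0, 0, 0, 0.035], [0, 0, 0, 0, 0, 0, 0.035], [0, 0, 0, 0, 0, 0, 0], [0, 0, 0, 0, 0, 0, 0], [0, 0, 0, 0, 0, 0, 0], [0, 0, 0, 0, 0, 0, 0], [0.001, 0, 0, 0, 0, 0, 0], [0.002, 0, 0, 0, 0, 0, 0], [0.003, 0, 0, 0, 0, 0, 0], [0.003, 0, 0, 0, 0, 0, 0]]], newtons=60)

```text
time_s: 14.0
eef_pos: [0.5835, -0.0388, 0.1365]
orientation: [0.009, 1.0, -0.0, 0.003]
wrist_force: [11.0, -0.9, -5.7]
width: 0.008
finger_force: 58.4
```

Run:
```python
from arc import *
rows([.03,.06,.09,.12,.15,.2,.3])
```

```text
t 14.0 pos [ 0.5835 -0.0388  0.1365] rad 0.1064 phi 0.054 toolphi 0.017 F along n -11.07 u 0.34 z -5.72 w 0.008 grip 58.39007265865803
0.03 [0.0029, 0.0012, 0, 0, 0, 1.7, 0]
0.06 [0.0058, 0.0025, 0, 0, 0, 3.4, 0]
0.09 [0.0087, 0.0039, 0, 0, 0, 5.2, 0]
0.12 [0.0115, 0.0053, 0, 0, 0, 6.9, 0]
0.15 [0.0143, 0.0069, 0, 0, 0, 8.6, 0]
0.2 [0.0188, 0.0096, 0, 0, 0, 11.5, 0]
0.3 [0.0274, 0.0158, 0, 0, 0, 17.2, 0]
```

The door resists with 11 N, so it is latched. I'll pull it through the catch.

>>> arm_command(increments=[[[0.0015, 0.0006, 0, 0, 0, 0.9, 0], [0.0029, 0.0012, 0, 0, 0, 1.7, 0], [0.0044, 0.0018, 0, 0, 0, 2.6, 0], [0.0058, 0.0025, 0, 0, 0, 3.4, 0], [0.0072, 0.0032, 0, 0, 0, 4.3, 0], [0.0087, 0.0039, 0, 0, 0, 5.2, 0], [0.0101, 0.0046, 0, 0, 0, 6.0, 0], [0.0115, 0.0053, 0, 0, 0, 6.9, 0], [0.0129, 0.0061, 0, 0, 0, 7.7, 0], [0.0143, 0.0069, 0, 0, 0, 8.6, 0], [0.0143, 0.0069, 0, 0, 0, 8.6, 0]]])

```text
time_s: 15.38
eef_pos: [0.5668, -0.0303, 0.1365]
orientation: [0.084, 0.997, 0.001, 0.0]
wrist_force: [4.2, 5.0, 0.6]
width: 0.0075
finger_force: 60.0
```

Run:
```python
from arc import *
rows(np.arange(.06,.721,.06))
from door import *
door()
```

```text
t 15.375 pos [ 0.5668 -0.0303  0.1365] rad 0.1065 phi 0.23 toolphi 0.167 F along n -2.93 u -5.78 z 0.55 w 0.0075 grip 60.000656470656395
0.06 [0.0058, 0.0026, 0, 0, 0, 3.4, 0]
0.12 [0.0114, 0.0056, 0, 0, 0, 6.9, 0]
0.18 [0.0168, 0.0089, 0, 0, 0, 10.3, 0]
0.24 [0.022, 0.0126, 0, 0, 0, 13.8, 0]
0.3 [0.027, 0.0165, 0, 0, 0, 17.2, 0]
0.36 [0.0317, 0.0208, 0, 0, 0, 20.6, 0]
0.42 [0.0362, 0.0253, 0, 0, 0, 24.1, 0]
0.48 [0.0404, 0.03, 0, 0, 0, 27.5, 0]
0.54 [0.0443, 0.0351, 0, 0, 0, 30.9, 0]
0.6 [0.0479, 0.0403, 0, 0, 0, 34.4, 0]
0.66 [0.0512, 0.0457, 0, 0, 0, 37.8, 0]
0.72 [0.0541, 0.0514, 0, 0, 0, 41.3, 0]
door phi 0.1885 x@y=-.05 0.6022 n 279
```

>>> arm_command(increments=[[[0.0029, 0.0023, 0, 0, 0, 1.7, 0], [0.0058, 0.0046, 0, 0, 0, 3.4, 0], [0.0114, 0.0076, 0, 0, 0, 6.9, 0], [0.0168, 0.0109, 0, 0, 0, 10.3, 0], [0.022, 0.0146, 0, 0, 0, 13.8, 0], [0.027, 0.0185, 0, 0, 0, 17.2, 0], [0.0317, 0.0228, 0, 0, 0, 20.6, 0], [0.0362, 0.0273, 0, 0, 0, 24.1, 0], [0.0404, 0.032, 0, 0, 0, 27.5, 0], [0.0404, 0.032, 0, 0, 0, 27.5, 0]]])

```text
time_s: 16.68
eef_pos: [0.5317, 0.0069, 0.1365]
orientation: [0.318, 0.948, -0.0, 0.0]
wrist_force: [3.0, 0.5, 2.5]
width: 0.0075
finger_force: 60.2
```

Run:
```python
from arc import *
rows(np.arange(.06,.721,.06))
```

```text
t 16.675 pos [0.5317 0.0069 0.1365] rad 0.1063 phi 0.715 toolphi 0.648 F along n -1.95 u -2.34 z 2.53 w 0.0075 grip 60.2021511644125
0.06 [0.0058, 0.0027, 0, 0, 0, 3.4, 0]
0.12 [0.0114, 0.0057, 0, 0, 0, 6.9, 0]
0.18 [0.0168, 0.009, 0, 0, 0, 10.3, 0]
0.24 [0.022, 0.0127, 0, 0, 0, 13.8, 0]
0.3 [0.0269, 0.0167, 0, 0, 0, 17.2, 0]
0.36 [0.0316, 0.0209, 0, 0, 0, 20.6, 0]
0.42 [0.0361, 0.0254, 0, 0, 0, 24.1, 0]
0.48 [0.0403, 0.0302, 0, 0, 0, 27.5, 0]
0.54 [0.0442, 0.0353, 0, 0, 0, 30.9, 0]
0.6 [0.0477, 0.0405, 0, 0, 0, 34.4, 0]
0.66 [0.051, 0.046, 0, 0, 0, 37.8, 0]
0.72 [0.0539, 0.0516, 0, 0, 0, 41.3, 0]
```

>>> arm_command(increments=[[[0.0058, 0.0035, 0, 0, 0, 3.4, 0], [0.0114, 0.0065, 0, 0, 0, 6.9, 0], [0.0168, 0.0098, 0, 0, 0, 10.3, 0], [0.022, 0.0135, 0, 0, 0, 13.8, 0], [0.0269, 0.0175, 0, 0, 0, 17.2, 0], [0.0316, 0.0217, 0, 0, 0, 20.6, 0], [0.0361, 0.0262, 0, 0, 0, 24.1, 0], [0.0403, 0.031, 0, 0, 0, 27.5, 0], [0.0403, 0.031, 0, 0, 0, 27.5, 0]]])

```text
time_s: 17.8
eef_pos: [0.5177, 0.0552, 0.1364]
orientation: [0.534, 0.845, -0.001, -0.0]
wrist_force: [-0.5, 0.6, 5.7]
width: 0.0076
finger_force: 60.7
```

Run:
```python
from arc import *
rows(np.arange(.06,.481,.06))
```

```text
t 17.8 pos [0.5177 0.0552 0.1364] rad 0.1064 phi 1.193 toolphi 1.128 F along n 0.7 u 0.26 z 5.66 w 0.0076 grip 60.69027341902256
0.06 [0.0058, 0.0027, 0, 0, 0, 3.4, 0]
0.12 [0.0114, 0.0057, 0, 0, 0, 6.9, 0]
0.18 [0.0168, 0.009, 0, 0, 0, 10.3, 0]
0.24 [0.022, 0.0127, 0, 0, 0, 13.8, 0]
0.3 [0.027, 0.0166, 0, 0, 0, 17.2, 0]
0.36 [0.0317, 0.0209, 0, 0, 0, 20.6, 0]
0.42 [0.0362, 0.0254, 0, 0, 0, 24.1, 0]
0.48 [0.0403, 0.0302, 0, 0, 0, 27.5, 0]
```

Now about 1.18 rad. I'll open 0.36 rad more, hold, then let go.

>>> arm_command(increments=[[[0.0058, 0.0027, 0, 0, 0, 3.4, 0], [0.0114, 0.0057, 0, 0, 0, 6.9, 0], [0.0168, 0.009, 0, 0, 0, 10.3, 0], [0.022, 0.0127, 0, 0, 0, 13.8, 0], [0.027, 0.0166, 0, 0, 0, 17.2, 0], [0.0317, 0.0209, 0, 0, 0, 20.6, 0], [0.0317, 0.0209, 0, 0, 0, 20.6, 0], [0.0317, 0.0209, 0, 0, 0, 20.6, 0], [0.0317, 0.0209, 0, 0, 0, 20.6, 0.035], [0.0317, 0.0209, 0, 0, 0, 20.6, 0.035], [0.0317, 0.0209, 0, 0, 0, 20.6, 0.035], [0.0317, 0.0209, 0, 0, 0, 20.6, 0.035]]])

```text
time_s: 19.3
eef_pos: [0.5236, 0.0932, 0.1362]
orientation: [0.677, 0.736, -0.0, -0.0]
wrist_force: [0.7, -0.6, 0.5]
width: 0.0349
finger_force: 0.0
```

Run:
```python
from arc import *
st()
```

```text
t 19.3 pos [0.5236 0.0932 0.1362] rad 0.1059 phi 1.557 toolphi 1.487 F along n -0.66 u -0.71 z 0.47 w 0.0349 grip 0.0
```

Straight up and clear of the handle.

>>> arm_command(increments=[[[0, 0, -0.02, 0, 0, 0, 0.035], [0, 0, -0.05, 0, 0, 0, 0.035], [0, 0, -0.09, 0, 0, 0, 0.035], [0, 0, -0.13, 0, 0, 0, 0.035], [0, 0, -0.15, 0, 0, 0, 0.035], [0, 0, -0.15, 0, 0, 0, 0.035], [0, 0, -0.15, 0, 0, 0, 0.035]]])

```text
time_s: 20.18
eef_pos: [0.5232, 0.0934, 0.2853]
orientation: [0.677, 0.736, -0.001, -0.0]
wrist_force: [-0.1, 0.5, -0.1]
width: 0.035
finger_force: 0.0
```

Run:
```python
from h import *
s=arm.sense(); print(np.round(s["eef_pos"],3),np.round(s["wrist_force"],1))
p,d=vision.snapshot("top")
cv2.imwrite("pics/end.png",cv2.resize(p[100:280,150:390,::-1],None,fx=3,fy=3,interpolation=cv2.INTER_CUBIC))
C=cloud("top",d); v,u=np.mgrid[:384,:512]
X=C[(d>0)&(u>250)&(u<335)&(v>140)&(v<240)&(C[...,2]>.165)&(C[...,2]<.182)&(C[...,0]<.61)&(C[...,1]<.12)&(C[...,1]>-.06)]
print(len(X),X[::4].round(3).tolist())
```

```text
[0.523 0.093 0.285] [-0.1  0.5 -0.1]
123 [[0.608, 0.058, 0.177], [0.602, 0.059, 0.171], [0.593, 0.058, 0.176], [0.606, 0.048, 0.168], [0.599, 0.049, 0.169], [0.589, 0.048, 0.174], [0.587, 0.051, 0.169], [0.578, 0.05, 0.173], [0.574, 0.052, 0.17], [0.567, 0.053, 0.172], [0.56, 0.054, 0.173], [0.553, 0.054, 0.175], [0.527, 0.089, 0.177], [0.552, 0.045, 0.176], [0.52, 0.085, 0.181], [0.545, 0.046, 0.177], [0.516, 0.083, 0.181], [0.539, 0.055, 0.173], [0.518, 0.092, 0.167], [0.52, 0.069, 0.179], [0.531, 0.051, 0.178], [0.517, 0.087, 0.165], [0.519, 0.057, 0.182], [0.534, 0.044, 0.173], [0.529, 0.05, 0.169], [0.523, 0.05, 0.17], [0.51, 0.048, 0.18], [0.51, 0.052, 0.172], [0.503, 0.052, 0.174], [0.501, 0.051, 0.171], [0.501, 0.051, 0.166]]
```

View pics/end.png

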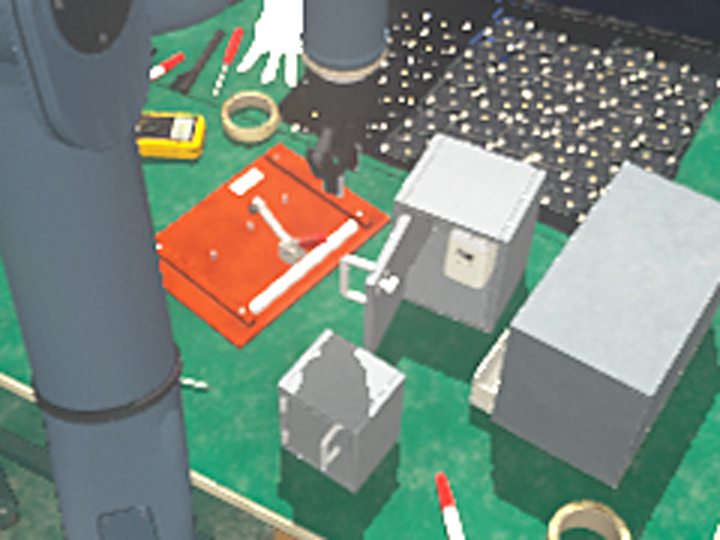

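The door stands about square to the front at crop (385,290). The gripper is clear above it at (330,170), and the bottle and bench things are in place. Handing in.

```bash
python3 -c "
from plant import job; print(job.hand_in())"
```

```text
the job is handed in; nothing more can be done
None
```

I pushed the door shut until the catch held it, let go, then pulled it back through the catch (it held against at least 11 N) and left it about 1.5 rad open with the robot clear; the job is handed in, but no verdict came back.

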